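# Strip the pellet-press die into its storage tray

### The arm

A 6-joint arm with a two-finger parallel gripper is mounted at the origin on a cart in front of the work surface, level with it; the furniture and walls round the work are solid. World frame = base frame: x ahead of the robot, y to its left, z up, the work surface at z = 0. Lengths are in m, angles in rad, forces in N, time in s.
With the tool pointing down it reaches from about 0.35 to 0.85 m from the base axis. Payload 8.1 kg.
Tool frame: the origin (TCP) lies midway between the tips of the shut fingers; the grasp point (between the pads) lies 19 mm behind it (robot.grip_point_offset is the distance from the TCP to the grasp point, in m); z points along the fingers, y is the line along which they close (so a half turn about z gives the same grasp; the last joint's range is limited). The gripper opens to 93 mm and grips with 3 to 60 N. Pads are 15 mm wide; open, the fingers measure 128 mm over their backs; the gripper's body (75 mm by 188 mm) begins 65 mm behind the grasp point.
Start: joints at [-1.345, 0.13, 1.488, -0, 1.523, -0.085], TCP at [0.184, -0.571, 0.219] pointing down, gripper open.
Joint ranges: [-2.96, 2.96], [-0.89, 2.26], [0.02, 2.5], [-1.34, 4.48], [0, 2.73], [-2.66, 2.66]. Speed limits (rad/s): [2.39, 2.39, 2.79, 3.14, 3.14, 3.14].

### API

Orientations are given as a rotation vector (axis times angle).
In Python, from plant import robot, read_camera, job gives the robot as it stands.
- The arm moves only by the shell command python3 -m inch 'ROWS' [FORCE]. ROWS is JSON, one flat list of numbers, 5 for each row, row after row: the shift along the world's x, y, z in mm, then the turn about the world's z in degrees, then the opening in per cent of the stroke, from 0 (shut) to 100 (fully open). In form: [dx, dy, dz, yaw, hand, dx, dy, dz, yaw, hand, ...]. A call has 1 to 10 rows; each row is the pose to reach, as a shift and turn from the pose commanded when the call began; what a row does not reach only later rows make up. A row lasts 1/12 s, in which the tool goes at most 41.7 mm and 7.16 degrees, less where a joint would pass 70% of its speed; a pose out of reach is approached as far as the arm can. A call with a gripper value outside its range is refused whole. The fingers move at their own pace and stop on an object; FORCE is the grip in N (left out, the last holds). Time passes only in rows, so rows that repeat a pose let the fingers close. It gives the time, the measured TCP pose, the force, the opening and the grip force at its end, in the units of the state.
- robot.read_state(): the state, without advancing time (a new reading comes with each control period).
- read_camera(name): name is "scene" or "side" or "wrist"; returns a dict with "image" (420x560x3 uint8, blue, green, red), "K" (3x3 intrinsics, pixels), "D" ([k1, k2, p1, p2, k3] as OpenCV has them; the pictures are not rectified), "extrinsics" (4x4, takes a point from world to camera coordinates); the wrist camera has in their place "mount" (4x4, takes a point from camera to tool coordinates, whose origin is the TCP and whose axes are the flange's). Camera axes: x right, y down, z forward; pixel columns grow to the right and rows downward; lengths in m; the calibration is good to about 2 mm. A picture is of the moment at which its call begins: read the wrist's pose just before it. There is no depth.
- job.close_job(): hands the job in; it is judged then, once.
The state is a dict: "t": time; "q": joint angles; "dq": joint speeds; "joint_torque": joint torques, N m; "tool_pos": TCP position; "orientation": TCP orientation; "force": force on the tool from outside, world axes, zero at the start; "wrist_torque": the same for the moment, N m; "opening": finger opening in m; "gripper_force": force on a finger pad.
Only numpy, scipy, OpenCV 4.12 (cv2) and the standard library are available. Lean on these libraries where they do the work, as an engineer would, in place of code of your own. Each camera call takes 0.05 s, during which the arm holds its last target. There are 200 camera calls.

### The job

The pellet die stands assembled on the bench after pressing, on the glass plate. Take it apart and put its four parts away in the storage tray, each one upright and fully down in the pocket made for its size: the plunger, the extraction ring, the die body and the base. Do not knock over or push aside the dropper bottle and the weighing bottle.

Things in the scene. Friction and masses are not known exactly. Their poses are not given: they have to be found in the camera images.
- plunger: Bright steel plunger: shaft 20 mm in diameter, 46 mm long, above it a knurled head 24 mm in diameter, 22 mm high; 68 mm in all, 0.2 kg. At the start its shaft stands loosely (1 mm play) through the ring and 27 mm deep in the body's bore, on the base's spigot; the head is clear, 1 mm above the ring. Pulls straight up; can stand on its foot. Origin: centre of the shaft's underside; z up its axis.
- extraction_ring: Pale aluminium ring, 42 mm outside, 30 mm inside, 18 mm high, 0.06 kg. At the start it lies loose on top of the die body, round the plunger, just below the plunger's head, up to 3 mm off centre. Origin: centre of its underside; z up its axis.
- die_body: Bright steel main part of the die, an upright sleeve, 52 mm outside, through bore 22 mm, 45 mm high, about 0.55 kg. At the start it sits on the base's flange with its bore over the base's spigot (1 mm play); it lifts straight up and is clear after 18 mm. Origin: centre of its underside; z up its axis.
- die_base: Dark steel base: round flange 66 mm in diameter, 14 mm high, and on it a central spigot 20 mm in diameter, 18 mm high (hold it there; 32 mm in all), about 0.4 kg. A thin vacuum nipple sticks out level along the base's own x to 50 mm from the axis, 10 mm above the underside; it clears the foam, so the base fits at any turn. Origin: centre of its underside; z up.
- plunger_seat: Black square foam insert, 91 mm square, 14 mm thick, one of four in a low aluminium tray (in a row, 92 mm apart); foam top 16 mm above the table, level with the tray's rim. Round pocket 34 mm wide, 10 mm deep, flat grey floor: for the plunger on its foot (smallest pocket). Fixed. Origin: centre of its underside, 2 mm above the table; the pocket is centred over it, floor 4 mm above the origin; z up.
- ring_seat: Black square foam insert, 91 mm square, 14 mm thick, one of four in a low aluminium tray (in a row, 92 mm apart); foam top 16 mm above the table, level with the tray's rim. Round pocket 54 mm wide, 6 mm deep, flat grey floor: for the extraction ring. Fixed. Origin: centre of its underside, 2 mm above the table; the pocket is centred over it, floor 8 mm above the origin; z up.
- body_seat: Black square foam insert, 91 mm square, 14 mm thick, one of four in a low aluminium tray (in a row, 92 mm apart); foam top 16 mm above the table, level with the tray's rim. Round pocket 64 mm wide, 8 mm deep, flat grey floor: for the die body. Fixed. Origin: centre of its underside, 2 mm above the table; the pocket is centred over it, floor 6 mm above the origin; z up.
- base_seat: Black square foam insert, 91 mm square, 14 mm thick, one of four in a low aluminium tray (in a row, 92 mm apart); foam top 16 mm above the table, level with the tray's rim. Round pocket 78 mm wide, 6 mm deep, flat grey floor: for the base, spigot up (largest pocket). Fixed. Origin: centre of its underside, 2 mm above the table; the pocket is centred over it, floor 8 mm above the origin; z up.
- dropper_bottle: Bystander, loose: small dark dropper bottle with a tapering cap, 34 x 32 x 90 mm, standing about 115 mm from the die's axis. Origin: centre of its underside; z up.
- weighing_bottle: Bystander, loose: small glass weighing bottle with a knobbed lid, 37 mm in diameter, 48 mm high, standing about 2 cm beyond the left end of the tray. Origin: centre of its underside; z up.

How it is judged:
By the outcome, as a careful person would: the job done as asked, in the order asked, and still so for the second after the job is handed in, with the robot touching nothing.
It also fails if it takes over 112 s, if anything falls off the work surface, if the arm or the gripper's body presses on something with over 40 N, if the wrist force passes 120 N, or if a joint passes its speed limit or range.

## Working session

There is one attempt and no reset: what is moved stays moved. The work goes in short steps, Python scripts to look and compute and a shell command to move; the robot and the scene stay as the last step left them, time stands still between calls to the robot, and variables do not carry over. Pictures are saved under pics/ and viewed, at most 14 in all, crops included, and the job is handed in when it is done.

```bash
ls; mkdir -p pics; cat > h.py <<'E'
import numpy as np,cv2
from plant import robot,read_camera,job
def cam(n):
    s=robot.read_state(); c=read_camera(n)
    K,D=np.array(c["K"],float),np.array(c["D"],float)
    if n=="wrist":
        T=np.eye(4);T[:3,:3]=cv2.Rodrigues(np.array(s["orientation"],float))[0];T[:3,3]=s["tool_pos"]
        E=np.linalg.inv(T@np.array(c["mount"]))
    else: E=np.array(c["extrinsics"])
    return c["image"],K,D,E
def save(n,f):
    im,K,D,E=cam(n);cv2.imwrite("pics/"+f+".png",im);np.savez("pics/"+f+".npz",K=K,D=D,E=E)
def ray(f,uv,z):
    c=np.load("pics/"+f+".npz");p=cv2.undistortPoints(np.array([[uv]],float),c["K"],c["D"])[0,0]
    R,t=c["E"][:3,:3],c["E"][:3,3];o=-R.T@t;d=R.T@np.array([*p,1]);return o+d*(z-o[2])/d[2]
def proj(f,P):
    c=np.load("pics/"+f+".npz");return cv2.projectPoints(np.array(P,float).reshape(-1,3),cv2.Rodrigues(c["E"][:3,:3])[0],c["E"][:3,3],c["K"],c["D"])[0][:,0]
E
python3 - <<'E'
from h import *
save("scene","s0");save("side","d0");save("wrist","w0")
for f in("s0","d0"):
    c=np.load("pics/"+f+".npz");print(-c["E"][:3,:3].T@c["E"][:3,3],c["E"][2,:3])
print({k:np.round(v,3) for k,v in robot.read_state().items()},robot.grip_point_offset)
E
```

```text
pics
[-0.57619706  0.48556047  0.749734  ] [ 0.78570575 -0.37744723 -0.4901021 ]
[ 0.57787766 -1.00222789  0.67984865] [-0.01290368  0.85732277 -0.5146175 ]
{'t': np.float64(0.15), 'q': array([-1.345,  0.131,  1.489, -0.   ,  1.523, -0.085]), 'dq': array([-0.001, -0.003, -0.004,  0.   ,  0.   , -0.001]), 'joint_torque': array([-1.0000e-03, -5.6047e+01, -4.9233e+01,  7.7000e-02,  3.1000e-02,
       -0.0000e+00]), 'tool_pos': array([ 0.183, -0.571,  0.218]), 'orientation': array([-3.102, -0.486,  0.   ]), 'force': array([0.16 , 0.268, 0.577]), 'wrist_torque': array([-0.024, -0.026, -0.009]), 'gripper_force': np.float64(0.0), 'opening': np.float64(0.093)} 0.0188
```

View pics/s0.png

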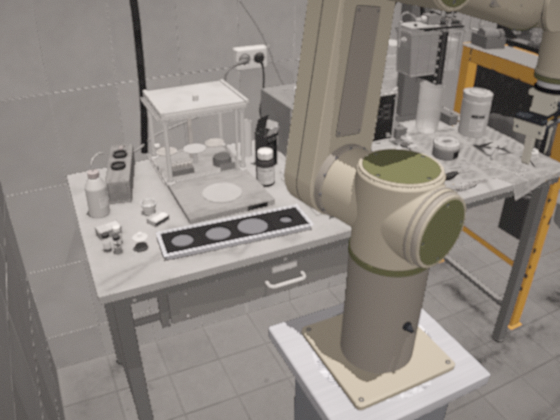

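View pics/d0.png

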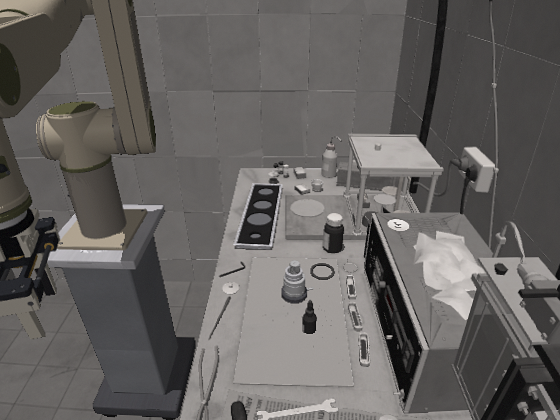

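The scene view shows the tray's row of pockets at about (175–310, 215–245). The side view shows the die at about (293,285), the dropper bottle at (309,318) and the tray from (255,240) to (268,192).

```bash
python3 - <<'E'
import cv2
a=cv2.imread("pics/d0.png")
x=cv2.resize(a[170:250,220:330],None,fx=5,fy=5,interpolation=cv2.INTER_CUBIC)
y=cv2.resize(a[250:340,265:335],None,fx=6,fy=6,interpolation=cv2.INTER_CUBIC)
cv2.imwrite("pics/d0a.png",x);cv2.imwrite("pics/d0b.png",y)
E
```

```text
(no output)
```

View pics/d0a.png

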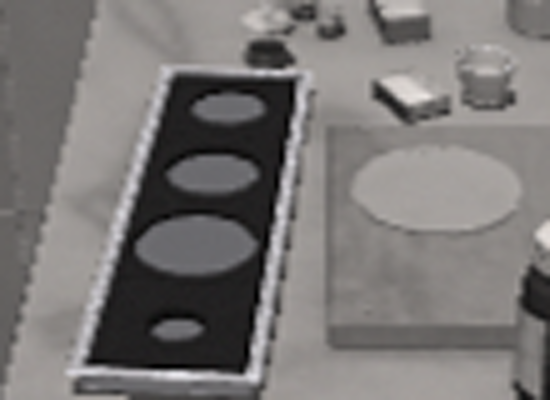

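View pics/d0b.png

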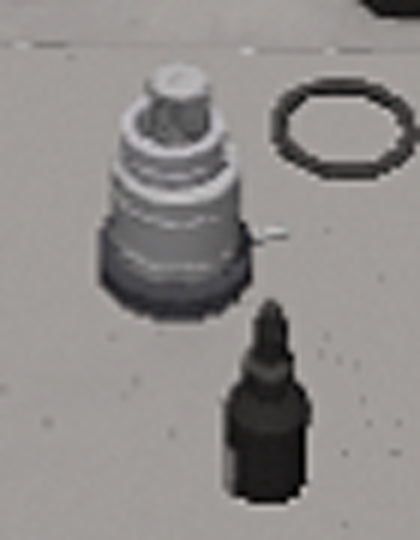

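The die's head top is at about (294.8,263.3) in the side view. The nipple points to (312,289), roughly +x. The pockets run from the far end, ring (265.8,191.6), body (262.4,204.8), base (259.2,219.0), to plunger (255.4,235.6).

```bash
python3 - <<'E'
from h import *
for n,uv,z in [("head",(294.8,263.3),.104),("ring",(265.8,191.6),.011),("body",(262.4,204.8),.009),("base",(259.2,219),.011),("pl",(255.4,235.6),.007),("drop cap",(310,301),.09),("drop bottom",(309,331.5),0.0),("weigh",(275,181),.02),("nip",(312.3,289),.014),("blackbottle top",(334,217),.1),("bbot",(334,252),0)]:
    print(n,np.round(ray("d0",uv,z),4))
E
```

```text
head [ 0.5993 -0.2901  0.104 ]
ring [0.5051 0.2311 0.011 ]
body [0.4978 0.1405 0.009 ]
base [0.4926 0.0473 0.011 ]
pl [ 0.4864 -0.0397  0.007 ]
drop cap [ 0.63   -0.3989  0.09  ]
drop bottom [ 0.631  -0.4029  0.    ]
weigh [0.5366 0.2979 0.02  ]
nip [ 0.6444 -0.2793  0.014 ]
blackbottle top [ 0.7126 -0.08    0.1   ]
bbot [ 0.7165 -0.1095  0.    ]
```

```bash
python3 -m inch '[0,0,40,0,60,100,70,40,15,60,200,130,40,30,60,300,200,40,45,60,380,250,40,60,60,416,281,40,70,60,416,281,40,80,60,416,281,40,88,60,416,281,40,88,60,416,281,40,88,60]'
python3 -m inch '[0,0,0,0,60,0,0,0,0,60,0,0,0,0,60,0,0,0,0,60]'
python3 - <<'E'
from h import *
save("wrist","w1");s=robot.read_state();print(s["tool_pos"],s["orientation"])
print(proj("w1",[.6,-.29,.104]),ray("d0",(357,172),.25),ray("d0",(352,205),.03))
E
```

```text
t: 0.98
tool_pos: [0.4959, -0.3601, 0.2584]
orientation: [-2.36, -2.074, 0.0]
force: [-0.2, -0.7, 0.4]
opening: 0.0562
gripper_force: 0.0
t: 1.32
tool_pos: [0.4936, -0.3625, 0.2584]
orientation: [-2.368, -2.064, 0.001]
force: [-0.3, -0.6, -0.3]
opening: 0.0556
gripper_force: 0.0
[ 0.49347527 -0.36267446  0.25854034] [-2.36853505e+00 -2.06353113e+00  5.23614135e-04]
[[372.98702529 112.74535211]] [ 0.75908471 -0.10211434  0.25      ] [0.79613143 0.10632786 0.03      ]
```

View pics/w1.png

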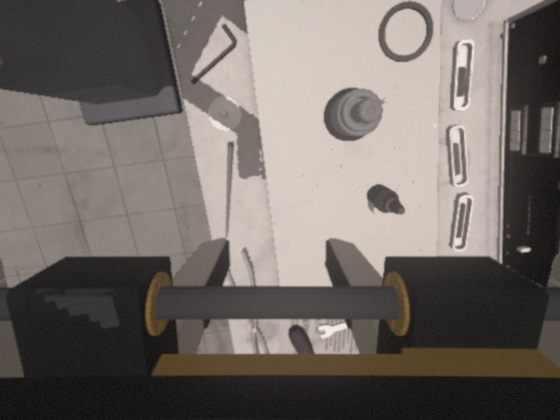

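Head top at about (370,107) in the wrist view, dropper bottle at (385,198), clear of the closing line (image x).

```bash
python3 - <<'E'
from h import *
print(ray("w1",(370,107),.104),ray("w1",(352,116),.005))
E
python3 -m inch '[40,15,0,5,60,80,40,0,10,60,105,70,0,15,60,105,70,0,15,60,105,70,0,15,60,105,70,0,15,60]'
python3 - <<'E'
from h import *
save("wrist","w2");s=robot.read_state();print(s["tool_pos"],s["orientation"])
p=s["tool_pos"];print(proj("w2",[[.6,-.29,.104],[p[0],p[1],.104],[p[0],p[1],.02]]))
E
```

```text
[ 0.59738572 -0.284149    0.104     ] [ 0.60270156 -0.28856565  0.005     ]
t: 1.87
tool_pos: [0.5987, -0.2928, 0.2585]
orientation: [-2.078, -2.356, 0.001]
force: [-0.1, -0.3, 0.7]
opening: 0.0562
gripper_force: 0.0
[ 0.59838225 -0.29323612  0.25868497] [-2.07935809e+00 -2.35493674e+00  1.03772272e-03]
[[278.8162919  195.2102719 ]
 [276.941326   197.96664414]
 [277.00273706 184.83801694]]
```

View pics/w2.png

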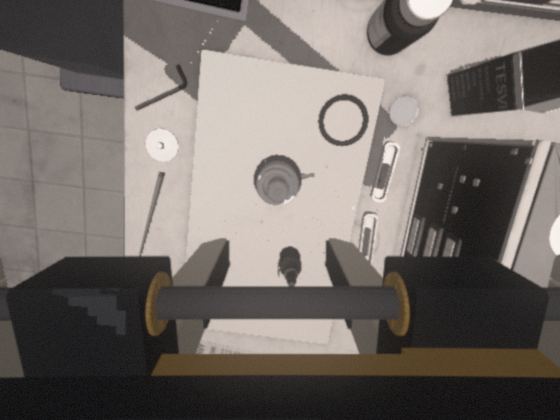

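The die is almost under the tool: head near (278,188), dropper bottle at (289,268). I'll enlarge it for the exact centre.

```bash
python3 - <<'E'
import cv2
a=cv2.imread("pics/w2.png")
cv2.imwrite("pics/w2a.png",cv2.resize(a[140:220,235:325],None,fx=6,fy=6,interpolation=cv2.INTER_CUBIC))
E
```

```text
(no output)
```

View pics/w2a.png

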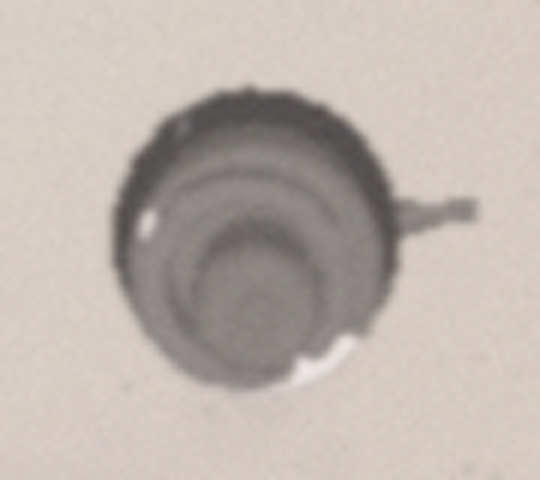

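Head top centre at crop (257,308) → (277.8,191.3); nipple tip at (314,175), to the right.

```bash
python3 - <<'E'
from h import *
print(ray("w2",(277.8,191.3),.104),ray("w2",(314,175),.014))
E
```

```text
[ 0.59839455 -0.28591885  0.104     ] [ 0.64630987 -0.27480245  0.014     ]
```

```bash
python3 -m inch '[0,5,-40,0,50,0,5,-80,0,50,0,5,-120,0,50,0,5,-150,0,50,0,5,-174,0,50,0,5,-174,0,50,0,5,-174,0,50,0,5,-174,0,0,0,5,-174,0,0,0,5,-174,0,0]' 25
python3 -m inch '[0,0,0,0,0,0,0,0,0,0,0,0,0,0,0,0,0,0,0,0,0,0,0,0,0]'
```

```text
t: 2.75
tool_pos: [0.601, -0.288, 0.0878]
orientation: [2.074, 2.354, 0.001]
force: [-0.5, 0.3, -0.3]
opening: 0.0311
gripper_force: 0.0
t: 3.17
tool_pos: [0.6004, -0.2875, 0.0868]
orientation: [2.074, 2.356, 0.0]
force: [-1.9, -0.1, 5.5]
opening: 0.0238
gripper_force: 24.9
```

```bash
python3 -m inch '[0,0,10,0,0,0,0,25,0,0,0,0,50,0,0,0,0,90,0,0,0,0,130,0,0,0,0,160,0,0,0,0,160,0,0,-30,20,160,0,0,-60,50,160,0,0,-90,80,160,0,0]'
python3 -m inch '[-20,50,0,0,0,-20,90,0,0,0,-20,100,0,0,0,-20,100,0,0,0,-20,100,0,0,0,-20,100,0,0,0]'
python3 - <<'E'
from h import *
save("wrist","w3");s=robot.read_state();print(s["tool_pos"],s["orientation"])
print(proj("w3",[[.4864,-.0397,.007],[.4926,.0473,.011],[.4978,.1405,.009],[.5051,.2311,.011]]))
E
```

```text
t: 4.0
tool_pos: [0.5092, -0.2071, 0.2434]
orientation: [-2.076, -2.355, 0.001]
force: [0.2, 0.8, -1.5]
opening: 0.0236
gripper_force: 24.9
t: 4.5
tool_pos: [0.4906, -0.1082, 0.2448]
orientation: [2.075, 2.358, -0.0]
force: [-0.6, 0.2, -1.8]
opening: 0.0232
gripper_force: 24.9
[ 0.49063151 -0.10857146  0.24462819] [ 2.07661461e+00  2.35721924e+00 -6.16370804e-04]
[[ 280.63830673  131.58149087]
 [ 295.22970806   57.30688625]
 [ 311.57097517  -33.05226159]
 [ 332.71915573 -137.61127281]]
```

View pics/w3.png

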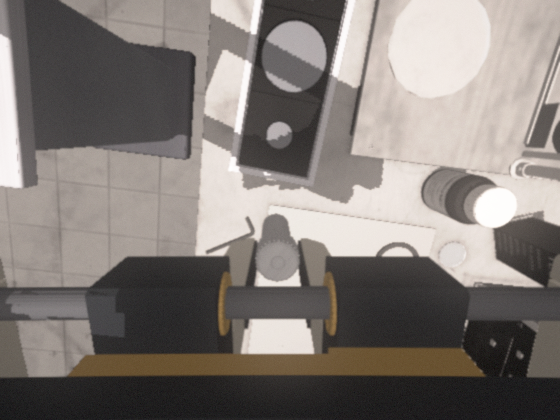

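The plunger is in the fingers, its pocket is at (279,134) and the base pocket at (295,55); both agree with the side camera.

```bash
python3 - <<'E'
from h import *
print(ray("w3",(279,134.5),.009),ray("w3",(295,55),.012))
E
```

```text
[ 0.48476785 -0.0435368   0.009     ] [0.49195039 0.04950684 0.012     ]
```

```bash
python3 -m inch '[-5,40,0,0,0,-5,66,-30,0,0,-5,66,-70,0,0,-5,66,-110,0,0,-5,66,-145,0,0,-5,66,-165,0,0,-5,66,-178,0,0,-5,66,-178,0,0,-5,66,-178,0,0]'
python3 - <<'E'
from h import *
save("side","d1")
a=cv2.imread("pics/d1.png");cv2.imwrite("pics/d1a.png",cv2.resize(a[150:260,200:310],None,fx=5,fy=5))
s=robot.read_state();print(s["tool_pos"])
E
```

```text
t: 5.3
tool_pos: [0.485, -0.0426, 0.066]
orientation: [-2.077, -2.355, 0.002]
force: [-0.6, -0.2, -1.7]
opening: 0.0236
gripper_force: 25.0
[ 0.48607746 -0.04268485  0.06723735]
```

View pics/d1a.png

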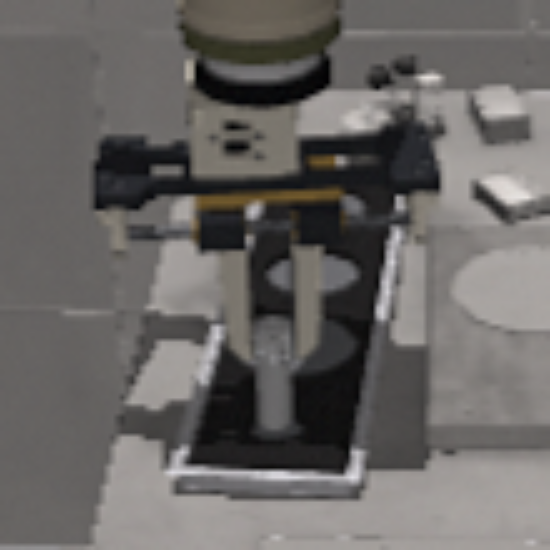

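The plunger's foot stands over its pocket, at crop (274,435), and is centred. I'll lower it slowly until contact.

```bash
python3 -m inch '[0,0,-2,0,0,0,0,-4,0,0,0,0,-6,0,0,0,0,-7,0,0,0,0,-8,0,0,0,0,-8,0,0,0,0,-8,0,0]'
```

```text
t: 5.93
tool_pos: [0.4856, -0.0418, 0.0587]
orientation: [-2.076, -2.358, -0.0]
force: [-0.1, -0.2, -1.9]
opening: 0.0235
gripper_force: 25.0
```

```bash
python3 -m inch '[0,0,-1,0,0,0,0,-1,0,0,0,0,-2,0,0,0,0,-2,0,0,0,0,-2,0,0]'
python3 -m inch '[0,0,-1,0,0,0,0,-1,0,0,0,0,-2,0,0,0,0,-2,0,0,0,0,-2,0,0]'
```

```text
t: 6.35
tool_pos: [0.4858, -0.0419, 0.0569]
orientation: [2.076, 2.357, 0.0]
force: [-0.8, -0.3, 0.9]
opening: 0.0235
gripper_force: 25.0
t: 6.77
tool_pos: [0.4864, -0.0423, 0.0566]
orientation: [2.075, 2.357, 0.0]
force: [-6.4, -0.6, 15.1]
opening: 0.0232
gripper_force: 25.2
```

```bash
python3 -m inch '[0,0,1,0,20,0,0,1,0,40,0,0,1,0,40,0,0,1,0,40,0,0,20,0,40,0,0,60,0,40,0,0,100,0,50,0,0,140,0,60,0,0,170,0,60,10,-20,175,0,60]'
python3 -m inch '[30,-40,10,0,60,60,-80,10,0,60,85,-120,10,0,60,100,-160,10,0,60,104,-190,10,0,60,104,-212,10,0,60,104,-212,10,0,60,104,-212,10,0,60,104,-212,10,0,60]'
python3 - <<'E'
from h import *
save("wrist","w4");s=robot.read_state();print(s["tool_pos"],s["orientation"])
a=cv2.imread("pics/w4.png");cv2.imwrite("pics/w4a.png",cv2.resize(a[0:250,200:380],None,fx=2.4,fy=2.4,interpolation=cv2.INTER_CUBIC))
E
```

```text
t: 7.6
tool_pos: [0.498, -0.0603, 0.2369]
orientation: [2.068, 2.354, 0.009]
force: [0.6, 0.2, -0.0]
opening: 0.0553
gripper_force: 0.0
t: 8.35
tool_pos: [0.5994, -0.2735, 0.2389]
orientation: [-2.076, -2.356, -0.0]
force: [-1.0, 0.4, -0.4]
opening: 0.056
gripper_force: 0.0
[ 0.59954773 -0.27286364  0.23931072] [-2.07506117e+00 -2.35772853e+00 -5.01930438e-04]
```

View pics/w4a.png

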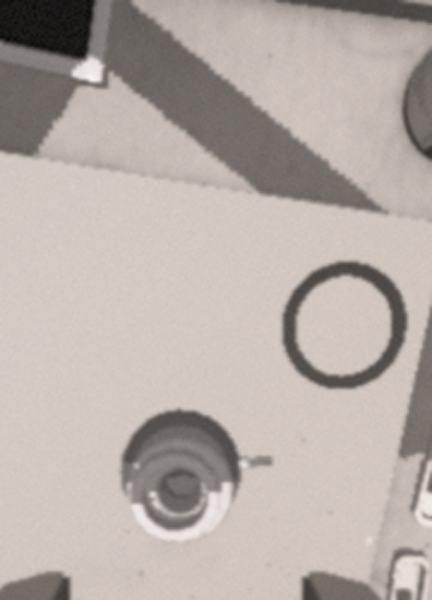

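The ring lies on the body with its hole centred at crop (181,487) → (275.4,203), and it looks level and undisturbed. The plunger has been left behind in the tray.

```bash
python3 - <<'E'
from h import *
print(ray("w4",(275.4,203),.081))
E
```

```text
[ 0.59816068 -0.28023611  0.081     ]
```

```bash
python3 -m inch '[-1,-10,-40,0,60,-1,-10,-80,0,60,-1,-10,-120,0,60,-1,-10,-150,0,60,-1,-10,-168,0,60,-1,-10,-170,0,60,-1,-10,-170,0,60,-1,-10,-170,0,30,-1,-10,-170,0,30,-1,-10,-170,0,30]' 20
python3 -m inch '[0,0,0,0,30,0,0,0,0,30,0,0,5,0,30,0,0,20,0,30,0,0,50,0,30,0,0,90,0,30,0,0,130,0,30,0,0,165,0,30,-10,30,170,0,30]'
```

```text
t: 9.23
tool_pos: [0.6001, -0.2845, 0.0725]
orientation: [2.073, 2.355, 0.001]
force: [0.1, 0.0, 8.3]
opening: 0.0407
gripper_force: 20.2
t: 9.98
tool_pos: [0.592, -0.2593, 0.2505]
orientation: [2.07, 2.343, 0.003]
force: [2.7, -0.3, 1.8]
opening: 0.0406
gripper_force: 20.0
```

```bash
python3 -m inch '[-40,40,0,0,30,-75,80,0,0,30,-95,120,0,0,30,-98,160,0,0,30,-98,200,0,0,30,-98,200,0,0,30,-98,200,0,0,30]'
python3 - <<'E'
from h import *
def ln(f,uv):
    a,b=ray(f,uv,0),ray(f,uv,.4);return a,(b-a)
for u,v in [((246,102),(357,172)),((158,122),(349,137))]:
    a,d=ln("s0",u);b,e=ln("d0",v)
    t=np.linalg.lstsq(np.c_[d,-e],b-a,rcond=None)[0];print(a+d*t[0],b+e*t[1])
save("wrist","w5");save("side","d2");print(robot.read_state()["tool_pos"])
a=cv2.imread("pics/w5.png")[:,100:460];b=cv2.imread("pics/d2.png")[80:290,200:380]
cv2.imwrite("pics/m5.png",np.hstack([a,cv2.resize(b,(360,420),interpolation=cv2.INTER_CUBIC)]))
print(proj("w5",[[.492,.049,.016],[.4985,.141,.016],[.505,.2325,.016]]))
E
```

```text
t: 10.57
tool_pos: [0.4902, -0.0499, 0.2416]
orientation: [2.071, 2.361, 0.004]
force: [-0.3, -1.3, -1.0]
opening: 0.0406
gripper_force: 20.0
[ 0.77342201 -0.0569988   0.24218494] [ 0.76729456 -0.06133341  0.23052509]
[0.77885367 0.20035193 0.2224707 ] [0.78242268 0.20269484 0.23037563]
[ 0.49080418 -0.05333718  0.2411638 ]
[[288.66503843 106.84673608]
 [305.55541768  22.80504632]
 [325.01579775 -74.00788902]]
```

View pics/m5.png

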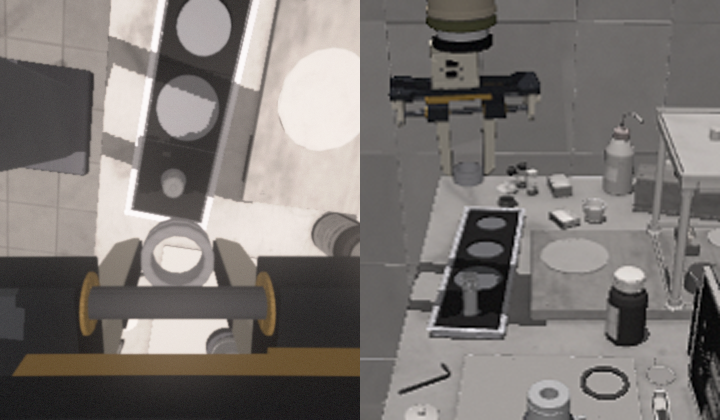

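The ring hangs level in the fingers, its hole centred near (278,252) in the wrist picture. The plunger stands upright in its pocket. The base pocket (287,106) and body pocket (304,25) are where predicted.

```bash
python3 - <<'E'
from h import *
print(ray("w5",(278,252),.251),np.load("pics/w5.npz")["E"])
E
python3 -m inch '[3,40,0,0,30,6,80,0,0,30,9,120,0,0,30,12,160,0,0,30,14,200,0,0,30,14,240,0,0,30,14,270,0,0,30,14,283,0,0,30,14,283,0,0,30,14,283,0,0,30]'
```

```text
[ 0.48994638 -0.04544213  0.251     ] [[ 0.99162889  0.12909251  0.0026962  -0.48014937]
 [ 0.12449576 -0.96144045  0.24522045 -0.14308882]
 [ 0.03424836 -0.24283201 -0.9694636   0.38202382]
 [ 0.          0.          0.          1.        ]]
t: 11.5
tool_pos: [0.5052, 0.2282, 0.2397]
orientation: [2.076, 2.357, -0.001]
force: [0.2, 0.3, 0.2]
opening: 0.0407
gripper_force: 20.0
```

```bash
python3 - <<'E'
from h import *
print(ray("w3",(277,257),.2617)-[.4906,-.1086,0]); print(ray("w5",(278,252),.251)-[.4908,-.0533,0])
print(proj("w5",[[.4908,-.0533+d,.251] for d in (0,.004,.008)]))
E
python3 - <<'E'
import cv2
a=cv2.imread("pics/w3.png")[200:310,200:360];b=cv2.imread("pics/w5.png")[200:310,200:360]
import numpy as np
cv2.imwrite("pics/m6.png",cv2.resize(np.hstack([a,b]),None,fx=2.5,fy=2.5,interpolation=cv2.INTER_CUBIC))
E
```

```text
[-0.00077578  0.00509663  0.2617    ]
[-0.00085362  0.00785787  0.251     ]
[[277.68562998 265.39134468]
 [278.62907421 258.70617861]
 [279.58330157 251.94573023]]
```

View pics/m6.png

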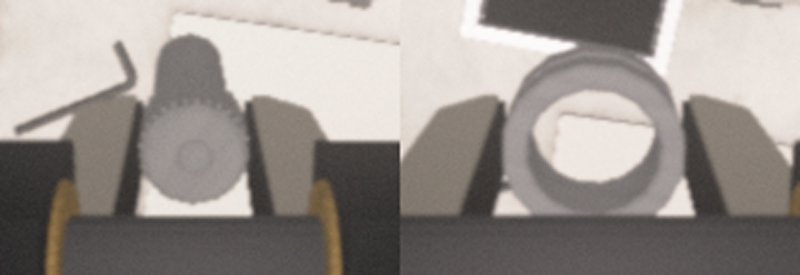

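```bash
python3 -m inch '[0,-1,-40,0,30,0,-1,-80,0,30,0,-1,-120,0,30,0,-1,-155,0,30,0,-1,-180,0,30,0,-1,-195,0,30,0,-1,-203,0,30,0,-1,-208,0,30,0,-1,-208,0,30,0,-1,-208,0,30]'
python3 -m inch '[0,0,-2,0,30,0,0,-4,0,30,0,0,-6,0,30,0,0,-8,0,30,0,0,-8,0,30,0,0,-8,0,30]'
python3 -m inch '[0,0,-1,0,30,0,0,-2,0,30,0,0,-2,0,30,0,0,-2,0,30]'
```

```text
t: 12.33
tool_pos: [0.5058, 0.2277, 0.0329]
orientation: [2.077, 2.356, 0.002]
force: [-0.2, -0.4, 1.0]
opening: 0.0407
gripper_force: 20.0
t: 12.83
tool_pos: [0.5044, 0.2282, 0.0235]
orientation: [-2.076, -2.358, 0.001]
force: [0.1, 0.8, -0.9]
opening: 0.0409
gripper_force: 20.0
t: 13.17
tool_pos: [0.5045, 0.2282, 0.0215]
orientation: [-2.076, -2.358, 0.0]
force: [-0.4, -0.6, -0.5]
opening: 0.0408
gripper_force: 20.0
```

```bash
python3 -m inch '[0,0,-1,0,30,0,0,-2,0,30,0,0,-2,0,30,0,0,-2,0,30]'
python3 -m inch '[0,0,-1,0,30,0,0,-1,0,30,0,0,-1,0,30]'
```

```text
t: 13.5
tool_pos: [0.5045, 0.2282, 0.0196]
orientation: [-2.076, -2.358, 0.0]
force: [0.2, -0.4, -0.4]
opening: 0.0409
gripper_force: 20.0
t: 13.75
tool_pos: [0.5046, 0.2282, 0.0195]
orientation: [-2.076, -2.358, 0.0]
force: [-3.1, -1.5, 8.1]
opening: 0.0405
gripper_force: 20.1
```

```bash
python3 -m inch '[0,0,1,0,50,0,0,1,0,60,0,0,1,0,60,0,0,2,0,60,0,0,30,0,60,0,0,70,0,60,0,0,110,0,60,0,0,150,0,60,0,0,190,0,60,0,0,220,0,60]'
python3 -m inch '[0,-40,5,0,75,0,-80,5,0,75,0,-120,5,0,75,0,-160,5,0,75,0,-200,5,0,75,0,-240,5,0,75,0,-280,5,0,75,20,-320,5,0,75,40,-360,5,0,75,60,-400,5,0,75]'
```

```text
t: 14.58
tool_pos: [0.5052, 0.2284, 0.2427]
orientation: [2.075, 2.356, 0.005]
force: [1.0, 0.6, 0.3]
opening: 0.0557
gripper_force: 0.0
t: 15.42
tool_pos: [0.5608, -0.1658, 0.2439]
orientation: [2.076, 2.357, 0.001]
force: [0.4, 0.6, -0.2]
opening: 0.0698
gripper_force: 0.0
```

```bash
python3 -m inch '[20,-40,0,0,75,39,-80,0,0,75,39,-120,0,0,75,39,-120,0,0,75,39,-120,-40,0,75,39,-120,-80,0,75,39,-120,-120,0,75,39,-120,-150,0,75,39,-120,-175,0,75,39,-120,-190,0,75]'
python3 -m inch '[0,0,-10,0,75,0,0,-20,0,75,0,0,-20,0,75,0,0,-20,0,75,0,0,-20,0,45,0,0,-20,0,45,0,0,-20,0,45,0,0,-20,0,45,0,0,-20,0,45,0,0,-20,0,45]' 45
```

```text
t: 16.25
tool_pos: [0.5972, -0.2822, 0.0492]
orientation: [-2.073, -2.354, 0.002]
force: [-0.7, 0.1, 0.5]
opening: 0.07
gripper_force: 0.0
t: 17.08
tool_pos: [0.599, -0.2843, 0.035]
orientation: [2.076, 2.358, -0.002]
force: [-7.2, -1.1, 6.8]
opening: 0.0505
gripper_force: 44.9
```

```bash
python3 -m inch '[0,0,4,0,45,0,0,10,0,45,0,0,18,0,45,0,0,30,0,45,0,0,60,0,45,0,0,100,0,45,0,0,140,0,45,0,0,180,0,45,0,0,205,0,45,-20,30,205,0,45]'
python3 -m inch '[-40,40,0,0,45,-80,80,0,0,45,-90,120,0,0,45,-92,160,0,0,45,-92,200,0,0,45,-92,200,0,0,45,-92,200,0,0,45]'
python3 - <<'E'
from h import *
save("wrist","w6");save("side","d3");print(robot.read_state()["tool_pos"])
p=robot.read_state()["tool_pos"]
a=cv2.imread("pics/w6.png")[:,60:500];b=cv2.imread("pics/d3.png")[130:340,200:380]
cv2.imwrite("pics/m7.png",np.hstack([a,cv2.resize(b,(360,420),interpolation=cv2.INTER_CUBIC)]))
print(proj("w6",[[p[0],p[1]+d,p[2]+.028] for d in(0,.004,.008)]))
E
```

```text
t: 17.92
tool_pos: [0.5848, -0.2593, 0.2486]
orientation: [2.069, 2.342, 0.004]
force: [0.4, -0.8, -3.7]
opening: 0.0501
gripper_force: 44.8
t: 18.5
tool_pos: [0.4871, -0.0489, 0.2403]
orientation: [2.071, 2.362, 0.005]
force: [-0.4, -0.1, -6.1]
opening: 0.0502
gripper_force: 44.8
[ 0.48766337 -0.0525955   0.2400019 ]
[[277.75194161 281.53673801]
 [278.81331376 274.15089748]
 [279.88811084 266.67338605]]
```

View pics/m7.png

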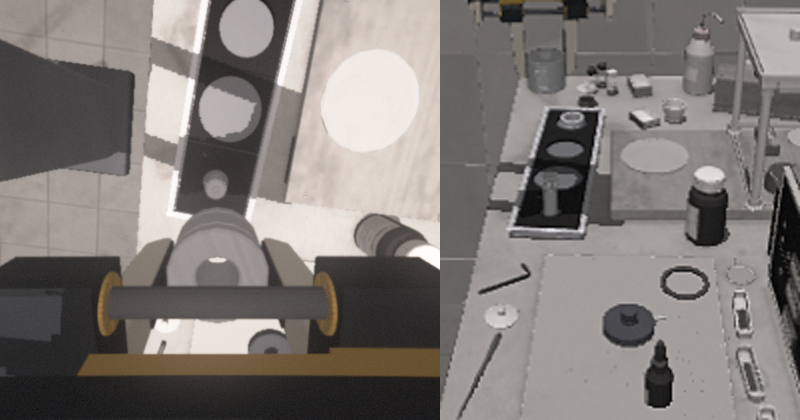

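The side view shows the ring and the plunger seated, the base left on the plate with its spigot at side px (294,286), and both bottles untouched. The body hangs upright in the fingers, with its bore at about wrist (277,277), 2 mm beyond the TCP.

```bash
python3 -m inch '[3,40,0,0,45,6,80,0,0,45,9,120,0,0,45,11,160,0,0,45,11,192,0,0,45,11,192,0,0,45,11,192,-40,0,45,11,192,-80,0,45,11,192,-120,0,45,11,192,-150,0,45]'
python3 -m inch '[0,0,-15,0,45,0,0,-30,0,45,0,0,-38,0,45,0,0,-42,0,45,0,0,-42,0,45,0,0,-42,0,45]'
python3 - <<'E'
from h import *
for uv,z in [((294,286),.03),((294.5,292),.018)]: print(ray("d3",uv,z))
save("side","d4")
# known side-view prediction of pocket and body bottom
p=robot.read_state()["tool_pos"];print(p)
E
```

```text
t: 19.43
tool_pos: [0.4976, 0.1371, 0.0858]
orientation: [-2.077, -2.356, 0.003]
force: [-0.7, -0.2, -6.9]
opening: 0.0503
gripper_force: 44.8
t: 19.93
tool_pos: [0.4994, 0.1382, 0.0477]
orientation: [2.076, 2.357, 0.002]
force: [0.8, -0.5, -4.8]
opening: 0.0506
gripper_force: 44.8
[ 0.59865318 -0.2863523   0.03      ]
[ 0.59994565 -0.29465913  0.018     ]
[0.49969129 0.13831009 0.04802745]
```

```bash
python3 -m inch '[-1,1,-5,0,45,-1,1,-10,0,45,-1,1,-13,0,45,-1,1,-16,0,45,-1,1,-18,0,45,-1,1,-18,0,45,-1,1,-18,0,45]'
python3 -m inch '[0,0,-1,0,45,0,0,-2,0,45,0,0,-3,0,45,0,0,-3,0,45,0,0,-3,0,45]'
```

```text
t: 20.57
tool_pos: [0.4973, 0.1393, 0.0284]
orientation: [-2.076, -2.358, 0.001]
force: [-0.1, 0.4, -6.2]
opening: 0.0506
gripper_force: 44.8
t: 20.98
tool_pos: [0.4974, 0.1394, 0.0256]
orientation: [-2.076, -2.358, 0.0]
force: [-0.4, 0.2, -6.5]
opening: 0.0506
gripper_force: 44.8
```

Still hanging free (about -6 N), below foam level at 0.0086. I'll lower it a little more.

```bash
python3 -m inch '[0,0,-1,0,45,0,0,-1,0,45,0,0,-2,0,45,0,0,-2,0,45]'
```

```text
t: 21.32
tool_pos: [0.4978, 0.1395, 0.025]
orientation: [2.076, 2.358, 0.0]
force: [-7.4, -1.0, 9.7]
opening: 0.0502
gripper_force: 44.8
```

```bash
python3 -m inch '[0,0,1,0,70,0,0,1,0,70,0,0,1,0,70,0,0,2,0,70,0,0,30,0,70,0,0,70,0,70,0,0,110,0,70,0,0,150,0,70,0,0,190,0,60,0,0,216,0,50]'
python3 -m inch '[0,-40,0,0,45,0,-80,0,0,45,0,-120,0,0,45,0,-160,0,0,45,10,-200,0,0,45,30,-240,0,0,45,50,-280,0,0,45,70,-320,0,0,45,90,-360,0,0,45,101,-400,0,0,45]'
python3 -m inch '[0,-20,0,0,45,0,-26,0,0,45,0,-26,-30,0,45,0,-26,-70,0,45,0,-26,-110,0,45,0,-26,-140,0,45,0,-26,-140,0,45,0,-26,-140,0,45]'
python3 - <<'E'
from h import *
print(robot.read_state()["tool_pos"]);save("wrist","w7");save("side","d5")
p=robot.read_state()["tool_pos"]
print(proj("w7",[[.599,-.286,.036],[.599,-.286,.018]]))
a=cv2.imread("pics/w7.png")[:,60:500];b=cv2.imread("pics/d5.png")[150:325,220:370]
cv2.imwrite("pics/m8.png",np.hstack([a,cv2.resize(b,(360,420),interpolation=cv2.INTER_CUBIC)]))
E
```

```text
t: 22.15
tool_pos: [0.4988, 0.1396, 0.2447]
orientation: [2.074, 2.355, 0.007]
force: [0.0, 0.7, 0.5]
opening: 0.056
gripper_force: 0.0
t: 22.98
tool_pos: [0.5959, -0.2511, 0.2394]
orientation: [2.076, 2.358, 0.001]
force: [1.3, 0.1, 0.2]
opening: 0.0414
gripper_force: 0.0
t: 23.65
tool_pos: [0.5934, -0.2738, 0.0979]
orientation: [-2.073, -2.355, 0.001]
force: [-0.1, -0.2, 1.2]
opening: 0.0417
gripper_force: 0.0
[ 0.5933573  -0.27381807  0.09794103]
[[282.70865638 238.21859556]
 [282.40152516 231.09266109]]
```

View pics/m8.png

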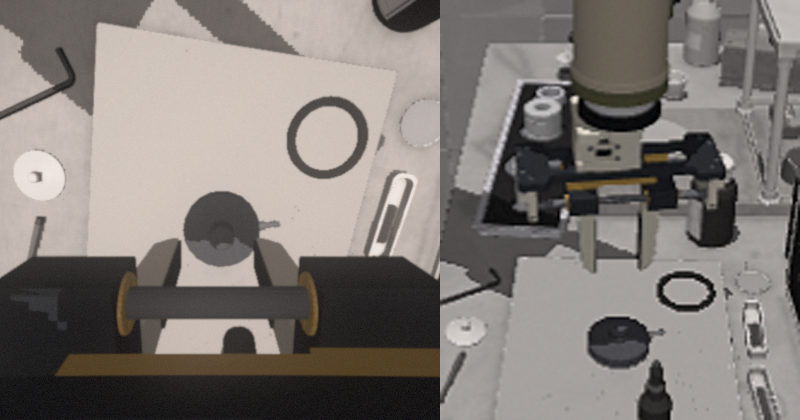

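Body and ring are in their pockets. The base spigot is at wrist (282,233), within about 4 mm of the prediction.

```bash
python3 -c '
from h import *
print(ray("w7",(282,233),.036),ray("w7",(281.5,229),.018))'
python3 -m inch '[5,-11,0,0,45,5,-11,-20,0,45,5,-11,-40,0,45,5,-11,-55,0,45,5,-11,-65,0,45,5,-11,-72,0,45,5,-11,-75,0,45,5,-11,-75,0,45,5,-11,-75,0,45,5,-11,-75,0,45]'
```

```text
[ 0.5978868  -0.28179154  0.036     ] [ 0.59800557 -0.28426155  0.018     ]
t: 24.58
tool_pos: [0.6006, -0.2867, 0.0258]
orientation: [2.075, 2.357, 0.001]
force: [0.0, 0.1, 1.0]
opening: 0.0416
gripper_force: 0.0
```

```bash
python3 -m inch '[-1,2,-2,0,45,-1,2,-4,0,45,-1,2,-4,0,45,-1,2,-4,0,10,-1,2,-4,0,10,-1,2,-4,0,10,-1,2,-4,0,10,-1,2,-4,0,10]' 50
python3 -m inch '[0,0,5,0,10,0,0,15,0,10,0,0,40,0,10,0,0,80,0,10,0,0,120,0,10,0,0,160,0,10,-20,20,190,0,10,-40,50,200,0,10,-40,50,200,0,10]'
```

```text
t: 25.25
tool_pos: [0.5987, -0.2844, 0.0207]
orientation: [-2.076, -2.358, 0.0]
force: [-1.3, 0.0, 0.1]
opening: 0.0189
gripper_force: 50.0
t: 26.0
tool_pos: [0.5579, -0.2309, 0.2255]
orientation: [2.073, 2.357, 0.004]
force: [0.2, -0.3, -4.5]
opening: 0.0185
gripper_force: 50.0
```

```bash
python3 -m inch '[-30,40,0,0,10,-50,80,0,0,10,-66,120,0,0,10,-66,160,0,0,10,-66,200,0,0,10,-66,240,0,0,10,-66,279,0,0,10,-66,279,0,0,10,-66,279,0,0,10,-66,279,0,0,10]'
python3 -m inch '[0,0,-40,0,10,0,0,-80,0,10,0,0,-120,0,10,0,0,-150,0,10,0,0,-170,0,10,0,0,-178,0,10,0,0,-178,0,10,0,0,-178,0,10]'
python3 - <<'E'
from h import *
print(robot.read_state()["tool_pos"]);save("wrist","w8");save("side","d6")
E
```

```text
t: 26.83
tool_pos: [0.4927, 0.0447, 0.2209]
orientation: [2.074, 2.359, -0.001]
force: [0.2, -1.3, -3.9]
opening: 0.0184
gripper_force: 50.0
t: 27.5
tool_pos: [0.4934, 0.0436, 0.0435]
orientation: [2.078, 2.356, 0.0]
force: [-0.6, 0.8, -4.1]
opening: 0.019
gripper_force: 50.0
[0.49344775 0.04356927 0.04349914]
```

```bash
python3 -m inch '[-1,5,0,0,10,-1,5,-4,0,10,-1,5,-8,0,10,-1,5,-10,0,10,-1,5,-10,0,10,-1,5,-10,0,10]'
python3 -m inch '[0,0,-1,0,10,0,0,-2,0,10,0,0,-3,0,10,0,0,-3,0,10,0,0,-3,0,10]'
```

```text
t: 28.1
tool_pos: [0.4915, 0.0497, 0.0323]
orientation: [-2.076, -2.358, 0.001]
force: [0.0, -0.4, -4.1]
opening: 0.0187
gripper_force: 50.0
t: 28.52
tool_pos: [0.4918, 0.0496, 0.0295]
orientation: [-2.076, -2.358, 0.0]
force: [-0.2, -0.4, -3.1]
opening: 0.0187
gripper_force: 50.0
```

```bash
python3 -m inch '[0,0,-1,0,10,0,0,-2,0,10,0,0,-2,0,10,0,0,-2,0,10]'
python3 -m inch '[0,0,-1,0,10,0,0,-1,0,10,0,0,-1,0,10]'
```

```text
t: 28.85
tool_pos: [0.4917, 0.0497, 0.0275]
orientation: [-2.076, -2.358, 0.0]
force: [0.1, 0.3, -3.7]
opening: 0.0188
gripper_force: 50.0
t: 29.1
tool_pos: [0.4919, 0.0497, 0.0267]
orientation: [2.076, 2.358, 0.0]
force: [0.7, -0.8, -4.1]
opening: 0.0186
gripper_force: 50.0
```

```bash
python3 -m inch '[0,0,-1,0,10,0,0,-1,0,10,0,0,-1,0,10]'
```

```text
t: 29.35
tool_pos: [0.4919, 0.0496, 0.0266]
orientation: [-2.076, -2.358, 0.0]
force: [-5.2, -0.5, 6.3]
opening: 0.0187
gripper_force: 50.0
```

Contact at 0.0266, which is the pocket floor. I'll release, lift clear, and check the heights and centres numerically, since the picture allowance is spent.

```bash
python3 -m inch '[0,0,1,0,30,0,0,1,0,45,0,0,1,0,45,0,0,2,0,45,0,0,30,0,45,0,0,70,0,45,0,0,110,0,45,0,0,150,0,45,0,0,190,0,45,0,-30,215,0,45]'
python3 -m inch '[0,-40,20,0,45,0,-80,20,0,45,0,-120,20,0,45,0,-160,20,0,45,0,-190,20,0,45,0,-190,20,0,45,0,-190,20,0,45,0,-190,20,0,45,0,-190,20,0,45]'
python3 - <<'E'
from h import *
save("side","d7");save("wrist","w9");print(robot.read_state()["tool_pos"])
a=cv2.imread("pics/d0.png",0).astype(int);b=cv2.imread("pics/d7.png",0).astype(int)
d=(abs(a-b)>25).astype(np.uint8)
n,l,st,ce=cv2.connectedComponentsWithStats(d)
for i in range(1,n):
    if st[i,4]>15: print(st[i],np.round(ce[i],1))
# expected silhouettes of parts in the side view: top-face centres
P={"pl":[.4855,-.042,.074],"base spigot":[.492,.049,.042],"body":[.4985,.141,.053],"ring":[.505,.2325,.028]}
for k,v in P.items(): print(k,proj("d7",v))
for y in range(172,244,2): print(y,''.join(" .:-=+*#%@"[min(9,v*10//256)] for v in b[y,236:286]))
E
```

```text
t: 30.18
tool_pos: [0.4932, 0.0227, 0.2458]
orientation: [2.07, 2.359, 0.008]
force: [1.5, 0.4, -0.0]
opening: 0.0422
gripper_force: 0.0
t: 30.93
tool_pos: [0.492, -0.1692, 0.2606]
orientation: [-2.075, -2.359, -0.0]
force: [-0.5, -0.2, 0.5]
opening: 0.0418
gripper_force: 0.0
[ 0.49205719 -0.16907779  0.26074455]
[    0     0   113   311 12705] [ 34.1 122.9]
[108   0   5  19  31] [109.5   8.3]
[125   0  12  27 190] [130.8  12.2]
[208   0  34  30 829] [224.8  12.6]
[236   0  37  36 473] [256.7  19. ]
[255   1  25  89 346] [265.3  50.3]
[113  26   4   8  18] [114.5  29.3]
[ 108   29   48  126 1145] [138.5 103. ]
[121  52   5  17  18] [122.9  59.7]
[227  91  39  23 527] [246.4 102.4]
[102  99  13  10  44] [108.7 101.7]
[ 63 101  33  17 227] [ 79.5 108.1]
[134 101  13  35  81] [138.9 124.6]
[ 93 111  23  35 261] [101.8 129.4]
[ 35 114  44  51 864] [ 51.9 136.8]
[238 117   7   4  21] [240.8 119. ]
[238 123   6   4  23] [240.6 124.6]
[ 205  123   87   29 1332] [248.8 136.3]
[128 130   7  10  26] [131.3 135.2]
[286 138   5  10  22] [287.2 141.8]
[ 64 141  20  25 221] [ 72.3 154.5]
[258 155 
[... 1888 characters left out ...]
 -=-=*#***#*+-::::--:::.-:. *#+-+*****+=
220 ******#+...-=:-=+===---:::::::....:. -*%+=*****++=
222 ***+=--:  ..:-==-=+=-+-....:........ =**=+**+++++=
224 ------:.      .-===---:..............*#+:+**+++++=
226 :::---.        :--===-:    ........ =*#+=***+++++=
228 ::*#*=...      :-====-:          .. *#*=+***+++++=
230 +*##+..........:-===--:             :=-:+***+++++=
232 +**=:...........-===--:            :---:+**++++++=
234 *#*=.........  .-====-:. ......    ------+****+++=
236 *#+...........:-=====-:...........:*#+:--::::-----
238 #*-.............................. ==--:::::::::::-
240 #*............................... ---:::::::::::::
242 +:     ......................... .---:::::::::::::
```

All the parts' tops project to within about 1 px of their seated positions. Each part's contact height matched its pocket floor, and neither bottle shows any image change.

```bash
python3 -c 'from plant import job; print(job.close_job())'
```

```text
the job is handed in; nothing more can be done
None
```

The die is apart, with plunger, ring, body and base each upright and down in its own pocket and both bottles not moved; the job is handed in after about 31 s of the 112 s allowed (the base's final seating I checked by contact height and image data, not by eye).

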